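Reject the rattling lens cell

ROBOT

A 6-joint arm with a two-finger parallel gripper is mounted at the origin on the work surface. World frame = base frame: x ahead of the robot, y to its left, z up, the work surface at z = 0. Lengths are in m, angles in rad, forces in N, time in s.
With the tool pointing down it reaches from about 0.35 to 0.975 m from the base axis. Payload 17.4 kg.
Tool frame: the origin (TCP) lies on the centre line of the jaws, within the pads' length; the fingertips stand 14 mm ahead of it and the grasp point (between the pads) lies 5 mm behind it (r.tip_reach is the distance from the TCP to the fingertips, in m); z points along the fingers, y is the line along which they close (so a half turn about z gives the same grasp; the last joint's range is limited). The gripper opens to 85 mm and grips with 20 to 120 N. Pads are 22 mm wide; open, the fingers measure 114 mm over their backs; the gripper's body (76 mm by 85 mm) begins 54 mm behind the grasp point. The pads swing forward as they close: fully open they stand 13 mm farther back than shut.
Start: joints at [1.301, 0.116, 1.442, -0, 1.584, -0.038], TCP at [0.155, 0.657, 0.245] pointing down, gripper open.
Joint ranges: [-2.83, 2.83], [-0.83, 2.19], [0.07, 2.5], [-1.14, 4.28], [0.01, 3], [-2.97, 2.97]. Speed limits (rad/s): [1.89, 1.89, 2.22, 3.14, 3.14, 3.14].

INTERFACE

Orientations are given as [roll, pitch, yaw] about the fixed x, y, z axes, in that order (R = Rz(yaw) Ry(pitch) Rx(roll)).
In Python, from bench import r gives the robot as it stands. The module is installed in compiled form; this text tells all that it offers.
- The arm moves only by the shell command python3 -m inch 'ROWS' [OPENING] [FORCE]. ROWS is JSON, a list of rows, each a list of 2 entries, a list of its own where there are three numbers: the shift along the tool's x, y, z normalised to -1 to 1, where 1 is 250 mm, then the turn, a rotation vector about the tool's x, y, z normalised to -1 to 1, where 1 is 90 degrees. In form: [[[tx, ty, tz], [wx, wy, wz]], ...]. A call has exactly 5 rows; each row is the pose to reach, as a shift and turn from the pose commanded when the call began, along the tool's axes at that moment; what a row does not reach only later rows make up. A row lasts 1/8 s, in which the tool goes at most 62.5 mm and 10.7 degrees, less where a joint would pass 70% of its speed; a pose out of reach is approached as far as the arm can. A call with a number of a shift or a turn outside -1 to 1 is refused whole. A call with a gripper value outside its range is refused whole. OPENING is the closure, from 0 (fully open) to 1 (shut), set as the call begins (- or left out, the last holds). The fingers move at their own pace and stop on an object; FORCE is the grip in N (left out, the last holds). Time passes only in rows, so rows that repeat a pose let the fingers close, or fill a call up. It gives the time, the measured TCP pose, the force, the opening and the grip force at its end, in the units of the state.
- r.get_state(): the state, without advancing time (a new reading comes with each control period).
- r.get_image(name): name is "side" or "top"; returns a dict with "image" (480x640x3 uint8, blue, green, red), "range_z" (480x640 float32, m along the optical axis (not along the pixel's ray), 0 where there is no reading), "vfov" (degrees; the focal length in pixels is half the picture's height over the tangent of half this angle, whatever the lens; pixels are square), "cx", "cy" (the principal point, pixels), "k1" (the pictures are not rectified: a ray, as slopes to the right and down, at radius r is drawn at 1 + k1 r^2 times it, then the intrinsics apply), "cam_to_world" (4x4, takes a point from camera to world coordinates). Camera axes: x right, y down, z forward; pixel columns grow to the right and rows downward; lengths in m; the calibration is good to about 2 mm. A picture is of the moment at which its call begins.
- r.close_job(): hands the job in; it is judged then, once.
The state is a dict: "time_s": time; "joint_positions": joint angles; "qd": joint speeds; "joint_torque": joint torques, N m; "tool_pos": TCP position; "orientation": TCP orientation; "ft_force": force on the tool from outside, world axes, zero at the start; "wrist_torque": the same for the moment, N m; "gripper_width": finger opening in m; "gripper_force": force on a finger pad.
Only numpy, scipy, OpenCV 4.12 (cv2) and the standard library are available. Lean on these libraries where they do the work, as an engineer would, in place of code of your own. Each camera call takes 0.05 s, during which the arm holds its last target. There are 200 camera calls.

TASK

One of the three sealed lens cells on the tilt stands has a stray metal piece shut up inside. Find it by tipping the cells in their nests: press down the yellow dot on the nest's tongue and let go; a sound cell springs back level, the rattler stays tipped. Then put the rattler flat and the right way up in the red tray, and leave the sound cells level in their nests.

Things in the scene. Friction and masses are not known exactly. Their poses are not given: they have to be found in the camera images.
- cell_1: One of three alike sealed lens cells, each level in the nest of a tilt stand at the start: upright black drum, metal band, flat grey top, diameter 60 mm, height 36 mm, 80 g (195 g with the stray piece). Origin: centre of its underside (45 mm above the table), z up its axis. The nest's tongue sticks out towards the cell's own -x (roughly the robot's side).
- cell_2: A cell like cell_1; all three nests work alike: each has a white tongue, 26 mm wide, with a yellow 18 mm dot 64 mm from the cell's axis to its -x, level with its underside. Under 1 N there tips nest and cell about the cell's y axis, dot down 13 mm (0.2 rad), to a firm stop, no other way. Let go, a sound cell springs level within 1 s; the rattler stays tipped, as its stray piece has slid down.
- cell_3: A cell like cell_1. All three stands are alike: white foot 100 x 96 mm, 14 mm high, round white nest whose rim, 69 mm in outside diameter, covers only the lowest 4 mm of the drum. To lift a cell out, grip it across its y axis, which stays level when tipped; it lies loose in the nest, with about 1 mm of play.
- reject_tray: Red plastic tray, fixed, 170 x 170 mm outside, 30 mm high, walls and floor 5 mm thick, open on top; origin at the centre of its underside. A like tray in green, for something else, stands on the other side; the two can be swapped about.
Not all that is in view belongs to the job. There is more than one size of the reject_tray; the one meant has the size given above.

How it is judged:
By the outcome, as a careful person would: the job done as asked, in the order asked, and still so for the second after the job is handed in, with the robot touching nothing.
It also fails if it takes over 67 s, if anything falls off the work surface, if the arm or the gripper's body presses on something with over 40 N, if the wrist force passes 120 N, or if a joint passes its speed limit or range.

## Working session

There is one attempt and no reset: what is moved stays moved. The work goes in short steps, Python scripts to look and compute and a shell command to move; the robot and the scene stay as the last step left them, time stands still between calls to the robot, and variables do not carry over. Pictures are saved under pics/ and viewed, at most 10 in all, crops included, and the job is handed in when it is done.

```bash
mkdir -p pics; cat > h.py <<'E'
import numpy as np, cv2
from bench import r
from scipy.spatial.transform import Rotation as R
def grab(n):
    d=r.get_image(n); h,w=d["image"].shape[:2]
    f=h/2/np.tan(np.radians(d["vfov"])/2)
    u,v=np.meshgrid(np.arange(w),np.arange(h))
    xd,yd=(u-d["cx"])/f,(v-d["cy"])/f
    x,y=xd.copy(),yd.copy()
    for _ in range(15):
        s=1+d["k1"]*(x*x+y*y); x,y=xd/s,yd/s
    z=d["range_z"]; T=np.array(d["cam_to_world"])
    P=np.stack([x*z,y*z,z],-1)@T[:3,:3].T+T[:3,3]; P[z==0]=np.nan
    d["P"]=P; d["ray"]=np.stack([x,y,np.ones_like(x)],-1)@T[:3,:3].T; d["o"]=T[:3,3]
    return d
E
python3 - <<'E'
from h import *
a=grab("top");b=grab("side")
for n,d in(("top",a),("side",b)):
    cv2.imwrite(f"pics/{n}0.png",d["image"]); np.savez(f"{n}0.npz",im=d["image"],P=d["P"],ray=d["ray"],o=d["o"])
    print(n,d["o"],d["vfov"],d["k1"],np.array(d["cam_to_world"])[:3,:3].round(2).tolist())
s=r.get_state();print(s)
E
```

```text
top [0.47947815 0.11167413 1.39533682] 51.85865140520972 -0.039524197681647666 [[-0.0, -1.0, 0.06], [-1.0, 0.0, 0.0], [-0.0, -0.06, -1.0]]
side [ 0.37354328 -0.98168381  0.95387045] 47.986294475790274 -0.011774612207991579 [[0.99, -0.1, 0.11], [-0.15, -0.62, 0.77], [-0.01, -0.78, -0.63]]
{'time_s': 0.1, 'joint_positions': array([ 1.30118122e+00,  1.16424221e-01,  1.44219368e+00,  1.05704439e-05,
        1.58398199e+00, -3.77950675e-02]), 'qd': array([ 0.00048146, -0.00078353, -0.00107187, -0.00026635,  0.0002117 ,
       -0.00072062]), 'joint_torque': array([ 9.56652038e-04, -7.33658338e+01, -6.33799839e+01,  8.49598518e-05,
        5.30934412e-03, -2.47725313e-05]), 'tool_pos': array([0.15504312, 0.65679744, 0.24464826]), 'orientation': array([-3.14058654e+00, -4.86215365e-05,  2.90977273e+00]), 'ft_force': array([0.3961924 , 0.19352067, 0.20019346]), 'wrist_torque': array([-0.06754633,  0.04579018, -0.02557514]), 'gripper_force': 0.0, 'gripper_width': 0.0852969497628834}
```

View pics/top0.png

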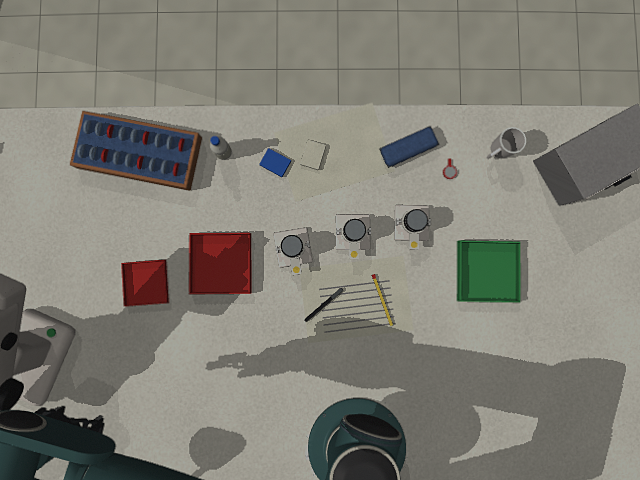

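View pics/side0.png

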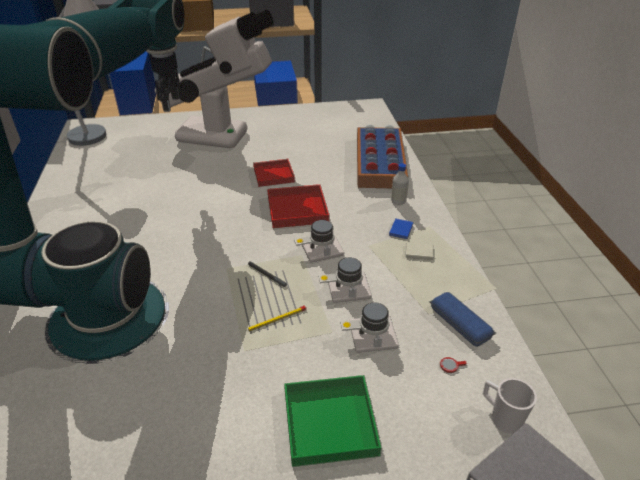

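The top view shows three cells at (292,246), (355,230) and (415,220), with their dots at (297,270), (354,254) and (414,244). There are two red trays, a large one at (220,263) and a small one at (145,283), plus a green tray at (489,270). The side view shows the same cells at (321,231), (349,271) and (374,318).

Candidates:
- **Rattler:** the three cells on stands. The lens caps in the rack at (135,150) are not on stands.
- **Tray:** red (220,263), which looks like 170 mm, against red (145,283), which is smaller.

```bash
cat > m.py <<'E'
from h import *
def load(n):
    q=np.load(f"{n}0.npz");return q["im"],q["P"],q["ray"],q["o"]
def meas(im,P,box,n):
    u0,u1,v0,v1=box
    hsv=cv2.cvtColor(im,cv2.COLOR_BGR2HSV); ye=cv2.inRange(hsv,(18,120,120),(35,255,255))>0
    M=np.zeros(ye.shape,bool);M[v0:v1,u0:u1]=1
    y=np.nanmedian(P[ye&M],0); 
    vv,uu=np.nonzero(ye&M)
    t=M&(P[...,2]>.072)&(P[...,2]<.09)
    p=P[t]; c,rad=cv2.minEnclosingCircle(p[:,:2].astype(np.float32))
    ok=p[:,2]>np.percentile(p[:,2],30)
    A=np.c_[p[ok,:2],np.ones(ok.sum())];pl=np.linalg.lstsq(A,p[ok,2],rcond=None)[0]
    print(n,"dot",y.round(4),ye[M].sum(),(uu.mean().round(1),vv.mean().round(1)),"top circ",np.round(c,4),round(rad,4),"mean",p.mean(0).round(4),"zp",np.percentile(p[:,2],[5,50,95]).round(4),len(p), "yaw",np.round(np.arctan2(*(np.array(c)-y[:2])[::-1]),3))
    return uu.mean(),vv.mean()
if __name__=="__main__":
    top=load("top");side=load("side")
    tb=[(270,320,220,285),(332,380,205,268),(393,440,195,258)]
    sb=[(290,340,215,262),(318,372,255,300),(340,400,300,350)]
    for i in range(3):
        a=meas(top[0],top[1],tb[i],"top");b=meas(side[0],side[1],sb[i],"side")
        g=lambda R_,q:R_[int(round(q[1])),int(round(q[0]))]
        d1,d2=g(top[2],a),g(side[2],b)
        s=np.linalg.lstsq(np.c_[d1,-d2],side[3]-top[3],rcond=None)[0]
        print("  triang dot",(top[3]+s[0]*d1).round(4),(side[3]+s[1]*d2).round(4))
    im,P=top[0],top[1]
    hsv=cv2.cvtColor(im,cv2.COLOR_BGR2HSV)
    red=((hsv[...,0]<8)|(hsv[...,0]>172))&(hsv[...,1]>140)
    for (u0,u1,v0,v1) in [(180,260,225,300),(115,175,250,310)]:
        M=np.zeros(red.shape,bool);M[v0:v1,u0:u1]=1
        k=red&M&(P[...,2]>.02); p=P[k]; print("tray",cv2.minAreaRect(p[:,:2].astype(np.float32)),np.percentile(p[:,2],[5,50,95]).round(3), "floor",np.nanmedian(P[red&M&(P[...,2]<.02)],0))
    cv2.imwrite("pics/crop.png",np.hstack([cv2.resize(top[0][200:300,180:445],None,fx=3,fy=3,interpolation=2)]))
E
python3 m.py
```

```text
top dot [0.4906 0.1654 0.0478] 30 (np.float64(295.6), np.float64(269.4)) top circ [0.5525 0.1762] 0.03 mean [0.5525 0.1758 0.0822] zp [0.0775 0.0823 0.0868] 388 yaw 0.172
side dot [0.492  0.165  0.0454] 20 (np.float64(299.5), np.float64(240.5)) top circ [0.5636 0.1142] 0.0911 mean [0.5545 0.17   0.0799] zp [0.0742 0.0801 0.0837] 265 yaw -0.617
  triang dot [0.4906 0.1653 0.0466] [0.4938 0.165  0.0467]
top dot [0.5314 0.0067 0.0471] 30 (np.float64(353.6), np.float64(253.6)) top circ [0.5956 0.008 ] 0.0302 mean [0.5953 0.008  0.0823] zp [0.078  0.0824 0.0872] 394 yaw 0.019
side dot [0.5346 0.0077 0.0457] 23 (np.float64(323.7), np.float64(277.4)) top circ [0.5996 0.0041] 0.0316 mean [0.5977 0.0017 0.0798] zp [0.0743 0.0802 0.0837] 347 yaw -0.055
  triang dot [0.5312 0.0068 0.0472] [0.5345 0.0064 0.0474]
top dot [ 0.558  -0.1573  0.047 ] 29 (np.float64(413.6), np.float64(244.3)) top circ [ 0.6213 -0.1583] 0.0304 mean [ 0.6211 -0.1575  0.0823] zp [0.077  0.0825 0.087 ] 401 yaw -0.016
side dot [ 0.5588 -0.158   0.0456] 33 (np.float64(346.2), np.float64(324.3)) top circ [ 0.6243 -0.1596] 0.0315 mean [ 0.6227 -0.1635  0.0798] zp [0.0743 0.0802 0.0833] 457 yaw -0.024
  triang dot [ 0.5581 -0.1578  0.047 ] [ 0.5588 -0.1579  0.0471]
tray ((0.5081539154052734, 0.3788967430591583), (0.167094886302948, 0.17031680047512054), 0.08098264038562775) [0.022 0.03  0.035] floor [0.50824872 0.383705   0.00616348]
tray ((0.45389941334724426, 0.5902397632598877), (0.12034071236848831, 0.1243487000465393), 4.9145355224609375) [0.02  0.023 0.026] floor [0.45217133 0.59611956 0.00496445]
```

View pics/crop.png

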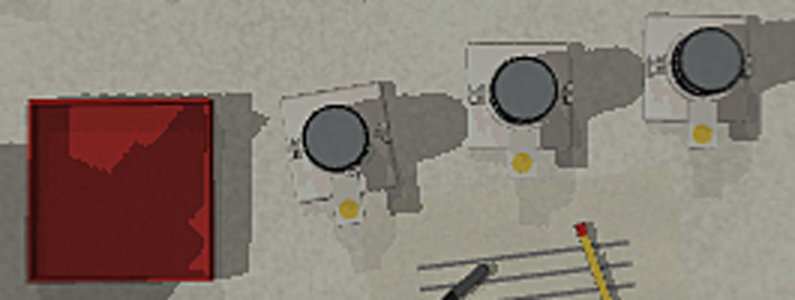

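The crop confirms the choice: three cells on stands with their dots towards the robot, and the 170 mm red tray to the left. I'll start by pressing the left cell's dot, moving above it with the gripper shut.

```bash
python3 -m inch '[[[-0.768,-0.64,0],[0,0,-0.1476]],[[-0.768,-0.64,0],[0,0,-0.1476]],[[-0.768,-0.64,0],[0,0,-0.1476]],[[-0.768,-0.64,0],[0,0,-0.1476]],[[-0.768,-0.64,0],[0,0,-0.1476]]]' 1 20
python3 - <<'E'
from h import *
print(r.tip_reach)
q=np.load("top0.npz");P=q["P"].reshape(-1,3);P=P[~np.isnan(P[:,0])]
for cx,cy,w in[(.5528,.176,.172),(.596,.0075,.015),(.6218,-.158,-.01)]:
    d=(P[:,:2]-[cx,cy])@np.array([[np.cos(w),-np.sin(w)],[np.sin(w),np.cos(w)]])
    for s in(1,-1):
        k=(abs(d[:,0])<.02)&(s*d[:,1]>.036)&(s*d[:,1]<.06); print(s,np.c_[s*d[k,1],P[k,2]][P[k,2]>.02].round(3).tolist())
E
```

```text
time_s: 0.72
tool_pos: [0.3071, 0.4545, 0.2455]
orientation: [-3.142, 0.001, 3.138]
ft_force: [-0.6, 0.4, -0.5]
gripper_width: 0.0002
gripper_force: 0.0
0.014
1 [[0.041, 0.02], [0.046, 0.042], [0.044, 0.038], [0.041, 0.04], [0.047, 0.041], [0.044, 0.037], [0.042, 0.037], [0.045, 0.042], [0.042, 0.04], [0.039, 0.041], [0.036, 0.043], [0.045, 0.041], [0.042, 0.043], [0.039, 0.043], [0.037, 0.043], [0.045, 0.044], [0.043, 0.04], [0.041, 0.022], [0.046, 0.043], [0.044, 0.037], [0.042, 0.027], [0.046, 0.045], [0.044, 0.042], [0.041, 0.034], [0.047, 0.021]]
-1 [[0.04, 0.023], [0.043, 0.042], [0.045, 0.039], [0.042, 0.043], [0.045, 0.043], [0.039, 0.036], [0.042, 0.039], [0.044, 0.046], [0.039, 0.044], [0.041, 0.043], [0.044, 0.041], [0.047, 0.042], [0.038, 0.042], [0.041, 0.038], [0.043, 0.039], [0.046, 0.042], [0.043, 0.036], [0.046, 0.048], [0.043, 0.042], [0.045, 0.034]]
1 [[0.045, 0.04], [0.042, 0.042], [0.047, 0.027], [0.045, 0.043], [0.042, 0.037], [0.047, 0.022], [0.045, 0.042], [0.042, 0.039], [0.04, 0.043], [0.037, 0.042], [0.045, 0.041], [0.042, 0.042], [0.04, 0.048], [0.037, 0.0
[... 583 characters left out ...]
 [0.046, 0.031], [0.045, 0.041], [0.042, 0.038], [0.047, 0.036], [0.045, 0.041], [0.042, 0.04], [0.039, 0.041], [0.037, 0.042], [0.046, 0.03], [0.045, 0.041], [0.042, 0.041], [0.04, 0.041], [0.037, 0.04], [0.047, 0.034], [0.046, 0.044], [0.043, 0.044], [0.045, 0.026], [0.045, 0.04], [0.043, 0.045], [0.047, 0.037], [0.045, 0.04], [0.042, 0.039]]
-1 [[0.043, 0.031], [0.042, 0.045], [0.046, 0.04], [0.042, 0.034], [0.042, 0.048], [0.046, 0.041], [0.039, 0.048], [0.045, 0.035], [0.046, 0.042], [0.041, 0.038], [0.043, 0.043], [0.047, 0.039], [0.042, 0.034], [0.043, 0.044], [0.046, 0.04], [0.042, 0.022], [0.041, 0.038], [0.043, 0.042], [0.046, 0.041], [0.042, 0.025], [0.042, 0.033], [0.044, 0.038]]
```

```bash
python3 -m inch '[[[-0.372,-0.588,0.34],[0,0,0]],[[-0.372,-0.588,0.34],[0,0,0]],[[-0.372,-0.588,0.34],[0,0,0]],[[-0.372,-0.588,0.34],[0,0,0]],[[-0.372,-0.588,0.34],[0,0,0]]]'
python3 -m inch '[[[-0.372,-0.579,0.3],[0,0,0]],[[-0.372,-0.579,0.3],[0,0,0]],[[-0.372,-0.579,0.3],[0,0,0]],[[-0.372,-0.579,0.3],[0,0,0]],[[-0.372,-0.579,0.3],[0,0,0]]]'
```

```text
time_s: 1.35
tool_pos: [0.3981, 0.3105, 0.1604]
orientation: [3.141, -0.0, 3.141]
ft_force: [-0.1, 0.1, -0.0]
gripper_width: -0.0002
gripper_force: 0.0
time_s: 1.98
tool_pos: [0.4913, 0.1668, 0.0861]
orientation: [3.141, 0.001, -3.141]
ft_force: [-0.0, -0.4, 0.1]
gripper_width: -0.0001
gripper_force: 0.0
```

```bash
python3 -m inch '[[[0,0,0.06],[0,0,0]],[[0,0,0.11],[0,0,0]],[[0,0,0.14],[0,0,0]],[[0,0,0.15],[0,0,0]],[[0,0,0.15],[0,0,0]]]'
python3 -m inch '[[[0,0,0.004],[0,0,0]],[[0,0,0.004],[0,0,0]],[[0,0,0.004],[0,0,0]],[[0,0,0.004],[0,0,0]],[[0,0,0.004],[0,0,0]]]'
python3 - <<'E'
from h import *
d=grab("side");cv2.imwrite("pics/press.png",cv2.resize(d["image"][180:340,240:440],None,fx=3,fy=3))
E
```

```text
time_s: 2.6
tool_pos: [0.4912, 0.1654, 0.0478]
orientation: [-3.142, -0.0, -3.142]
ft_force: [-0.5, -0.1, 0.2]
gripper_width: 0.0001
gripper_force: 0.0
time_s: 3.22
tool_pos: [0.4913, 0.1654, 0.0469]
orientation: [3.142, 0.0, 3.142]
ft_force: [0.1, 0.6, 1.1]
gripper_width: 0.0
gripper_force: 0.5
```

View pics/press.png

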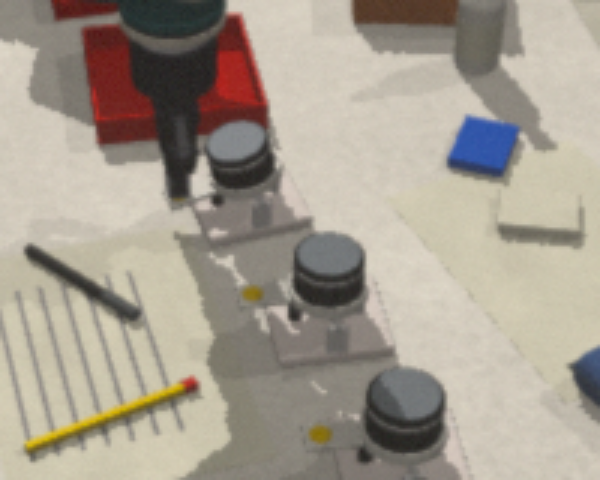

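```bash
python3 -m inch '[[[0,0,0.006],[0,0,0]],[[0,0,0.006],[0,0,0]],[[0,0,0.006],[0,0,0]],[[0,0,0.006],[0,0,0]],[[0,0,0.006],[0,0,0]]]'
python3 -m inch '[[[0,0,-0.1],[0,0,0]],[[0,0,-0.2],[0,0,0]],[[0,0,-0.2],[0,0,0]],[[0,0,-0.2],[0,0,0]],[[0,0,-0.2],[0,0,0]]]'
python3 -m inch '[[[-0.163,-0.634,0.04],[0,0,0]],[[-0.163,-0.634,0.04],[0,0,0]],[[-0.163,-0.634,0.04],[0,0,0]],[[-0.163,-0.634,0.04],[0,0,0]],[[-0.163,-0.634,0.04],[0,0,0]]]'
cat > tilt.py <<'E'
from m import *
import sys
tb=[(262,325,220,285),(325,382,205,268),(388,442,195,258)]
t=grab("top");P=t["P"]
for i,(c,w) in enumerate([((.5528,.176),.172),((.596,.0075),.015),((.6218,-.158),-.01)]):
    k=(np.hypot(P[...,0]-c[0],P[...,1]-c[1])<.022)&(P[...,2]>.06)&(P[...,2]<.095);p=P[k]
    if len(p)<40: print(i,"hidden");continue
    A=np.c_[p[:,:2]-c,np.ones(len(p))];b=np.linalg.lstsq(A,p[:,2],rcond=None)[0]
    print(i,len(p),"slope along x,y of cell",(b[0]*np.cos(w)+b[1]*np.sin(w)).round(3),(-b[0]*np.sin(w)+b[1]*np.cos(w)).round(3),"z",b[2].round(4))
E
python3 tilt.py
```

```text
time_s: 3.9
tool_pos: [0.4913, 0.1654, 0.0454]
orientation: [3.141, 0.0, -3.142]
ft_force: [2.2, 0.4, 4.7]
gripper_width: -0.0
gripper_force: 1.9
time_s: 4.53
tool_pos: [0.4907, 0.1652, 0.0941]
orientation: [-3.141, -0.002, -3.142]
ft_force: [0.1, -0.4, -0.9]
gripper_width: 0.0001
gripper_force: 0.0
time_s: 5.15
tool_pos: [0.5316, 0.0071, 0.0847]
orientation: [3.141, -0.001, 3.141]
ft_force: [-0.3, -0.3, 0.4]
gripper_width: -0.0003
gripper_force: 0.0
0 211 slope along x,y of cell 0.159 0.008 z 0.0831
1 47 slope along x,y of cell -0.255 -0.012 z 0.0869
2 206 slope along x,y of cell -0.004 0.011 z 0.0828
```

```bash
python3 -m inch '[[[0,0,0.06],[0,0,0]],[[0,0,0.11],[0,0,0]],[[0,0,0.14],[0,0,0]],[[0,0,0.154],[0,0,0]],[[0,0,0.16],[0,0,0]]]'
python3 -m inch '[[[0,0,0],[0,0,0]],[[0,0,-0.1],[0,0,0]],[[0,0,-0.2],[0,0,0]],[[0,0,-0.2],[0,0,0]],[[0,0,-0.2],[0,0,0]]]'
python3 -m inch '[[[0.4,0,-0.2],[0,0,0]],[[0.4,0,-0.2],[0,0,0]],[[0.4,0,-0.2],[0,0,0]],[[0.4,0,-0.2],[0,0,0]],[[0.4,0,-0.2],[0,0,0]]]'
python3 -m inch '[[[0.2,0.2,-0.2],[0,0,0]],[[0.2,0.2,-0.2],[0,0,0]],[[0.2,0.2,-0.2],[0,0,0]],[[0.2,0.2,-0.2],[0,0,0]],[[0.2,0.2,-0.2],[0,0,0]]]' 0
python3 tilt.py; python3 - <<'E'
from h import *
d=grab("side");cv2.imwrite("pics/after.png",cv2.resize(d["image"][180:360,240:440],None,fx=3,fy=3))
E
```

```text
time_s: 5.82
tool_pos: [0.5319, 0.0069, 0.0453]
orientation: [3.141, -0.0, -3.142]
ft_force: [-3.3, 1.1, 2.8]
gripper_width: 0.0002
gripper_force: 2.1
time_s: 6.45
tool_pos: [0.5319, 0.0068, 0.0948]
orientation: [-3.142, -0.0, 3.142]
ft_force: [0.2, -0.7, 0.7]
gripper_width: -0.0001
gripper_force: 0.0
time_s: 7.08
tool_pos: [0.4322, 0.0069, 0.1442]
orientation: [3.142, -0.002, -3.142]
ft_force: [0.5, -0.1, -0.3]
gripper_width: 0.0001
gripper_force: 0.0
time_s: 7.7
tool_pos: [0.3822, 0.0564, 0.1942]
orientation: [-3.141, -0.002, 3.141]
ft_force: [0.9, 0.0, 0.8]
gripper_width: 0.0853
gripper_force: 0.0
0 211 slope along x,y of cell 0.179 0.006 z 0.0832
1 211 slope along x,y of cell -0.02 0.023 z 0.0828
2 210 slope along x,y of cell -0.047 0.003 z 0.0827
```

View pics/after.png

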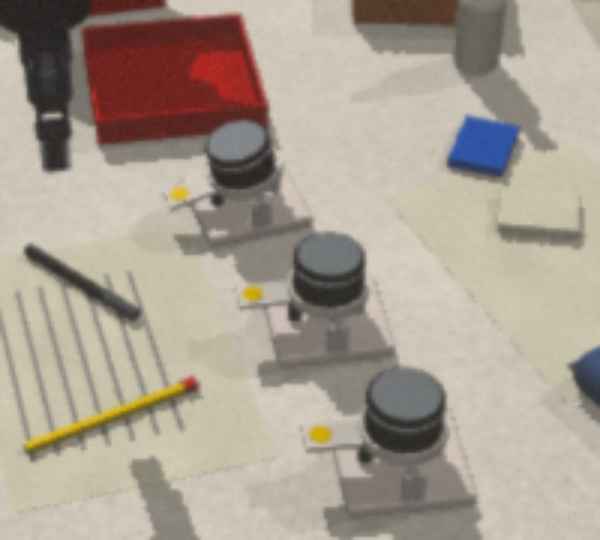

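The left cell, A, stays tipped. The two right cells are level, and the middle one was tested and sprang back. So A is the rattler. Next I'll work out the tilted grasp.

```bash
cat > go.py <<'E'
from h import *
def pose(p,w,t=0.):
    z=np.array([np.sin(t)*np.cos(w),np.sin(t)*np.sin(w),-np.cos(t)]);y=np.array([-np.sin(w),np.cos(w),0])
    return np.array(p),np.c_[np.cross(y,z),y,z]
def cmd(a,b):  # from pose a to b
    return (a[1].T@(b[0]-a[0])/.25).round(4).tolist(),(R.from_matrix(a[1].T@b[1]).as_rotvec()/(np.pi/2)).round(4).tolist()
def now():
    s=r.get_state();return s["tool_pos"],R.from_euler("xyz",s["orientation"]).as_matrix()
E
python3 - <<'E'
from go import *
d=grab("top");P=d["P"];im=d["image"]
k=(np.hypot(P[...,0]-.5528,P[...,1]-.176)<.05)&(P[...,2]>.068)&(P[...,2]<.095)
c,rad=cv2.minEnclosingCircle(P[k][:,:2].astype(np.float32));print("top",c,rad,P[k].mean(0),k.sum())
d=grab("side");Q=d["P"];k=(np.hypot(Q[...,0]-.5528,Q[...,1]-.176)<.05)&(Q[...,2]>.074)&(Q[...,2]<.095);print("side",Q[k].mean(0),k.sum())
d=grab("top");im=d["image"];ye=cv2.inRange(cv2.cvtColor(im,cv2.COLOR_BGR2HSV),(18,120,120),(35,255,255))>0
m=ye&(np.hypot(d["P"][...,0]-.4914,d["P"][...,1]-.165)<.02);print("dot",np.nanmean(d["P"][m],0),m.sum())
w,t=.172,.2
ax=-pose([0,0,0],w,t)[1][:,2]
g=pose(np.array([.5528,.176,.045])+.02*ax,w,t); pre=pose(g[0]+.08*ax,w,t)
print(g[0],pre[0],cmd(now(),pre),cmd(pre,g))
E
```

```text
top (0.5455260872840881, 0.17472785711288452) 0.0304278377443552 [0.54481636 0.17469961 0.08115099] 399
side [0.5485115  0.17067873 0.0798194 ] 245
dot [0.48939224 0.16546998 0.03500068] 29
[0.54888524 0.17531994 0.06460133] [0.53322621 0.17259971 0.14300666] ([-0.6047, 0.464, 0.2077], [-0.011, -0.1274, -0.1094]) ([-0.0, -0.0, 0.32], [0.0, 0.0, 0.0])
```

```bash
python3 -m inch '[[[-0.605,0.464,0.208],[-0.011,-0.127,-0.109]],[[-0.605,0.464,0.208],[-0.011,-0.127,-0.109]],[[-0.605,0.464,0.208],[-0.011,-0.127,-0.109]],[[-0.605,0.464,0.208],[-0.011,-0.127,-0.109]],[[-0.605,0.464,0.208],[-0.011,-0.127,-0.109]]]' 0
python3 -m inch '[[[0,0,0],[0,0,0]],[[0,0,0.1],[0,0,0]],[[0,0,0.2],[0,0,0]],[[0,0,0.2],[0,0,0]],[[0,0,0.2],[0,0,0]]]'
python3 - <<'E'
from go import *
print(cmd(now(),pose([.54888,.17532,.0646],.172,.2)))
for n in("side","top"):
    d=grab(n);b=(slice(180,300),slice(250,400)) if n=="side" else (slice(190,290),slice(240,365))
    cv2.imwrite(f"pics/pre_{n}.png",cv2.resize(d["image"][b],None,fx=4,fy=4))
E
```

```text
time_s: 8.57
tool_pos: [0.5331, 0.1729, 0.1427]
orientation: [-3.141, 0.198, -2.969]
ft_force: [-0.0, 0.2, 0.6]
gripper_width: 0.0851
gripper_force: 0.0
time_s: 9.2
tool_pos: [0.5431, 0.1743, 0.096]
orientation: [3.141, 0.202, -2.97]
ft_force: [-0.3, -0.3, -0.2]
gripper_width: 0.0851
gripper_force: 0.0
([0.0024, 0.0001, 0.1279], [0.0001, 0.0012, -0.0005])
```

View pics/pre_side.png

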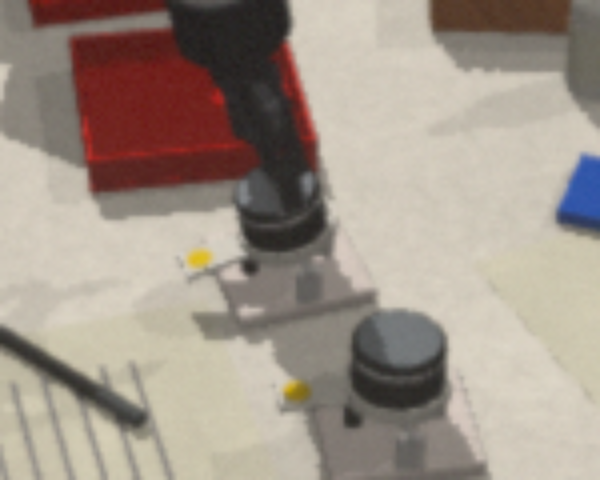

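The fingers straddle the tipped cell (centre about (283,215) in the crop) and line up with its axis. I'll go down and grip.

```bash
python3 -m inch '[[[0,0,0.06],[0,0,0]],[[0,0,0.1],[0,0,0]],[[0,0,0.12],[0,0,0]],[[0,0,0.12],[0,0,0]],[[0,0,0.12],[0,0,0]]]'
python3 -m inch '[[[0,0,0],[0,0,0]],[[0,0,0],[0,0,0]],[[0,0,0],[0,0,0]],[[0,0,0],[0,0,0]],[[0,0,0],[0,0,0]]]' 1 40
```

```text
time_s: 9.93
tool_pos: [0.549, 0.1757, 0.0651]
orientation: [3.141, 0.2, -2.97]
ft_force: [0.0, 0.0, 0.1]
gripper_width: 0.0853
gripper_force: 0.0
time_s: 10.55
tool_pos: [0.549, 0.1757, 0.0655]
orientation: [3.141, 0.201, -2.97]
ft_force: [-3.1, -0.6, 5.6]
gripper_width: 0.0594
gripper_force: 43.2
```

```bash
python3 -m inch '[[[0,0,-0.03],[0,0,0]],[[0,0,-0.08],[0,0,0]],[[0,0,-0.16],[0,0,0]],[[0,0,-0.3],[0,0,0]],[[0,0,-0.4],[0,0,0]]]'
python3 -m inch '[[[0,0,-0.4],[0,0,0]],[[0,0,-0.4],[0,0,0]],[[0,0,-0.4],[0,0,0]],[[0,0,-0.4],[0,0,0]],[[0,0,-0.4],[0,0,0]]]'
python3 - <<'E'
from go import *
b=pose([.508,.379,.16],.09,0)
print(cmd(now(),b));print(r.get_state()["ft_force"])
d=grab("side");cv2.imwrite("pics/lift.png",cv2.resize(d["image"][130:350,220:440],None,fx=2.5,fy=2.5))
E
python3 tilt.py
```

```text
time_s: 11.18
tool_pos: [0.529, 0.1722, 0.1654]
orientation: [3.141, 0.201, -2.97]
ft_force: [0.9, 0.1, -1.9]
gripper_width: 0.0593
gripper_force: 45.6
time_s: 11.8
tool_pos: [0.5094, 0.1687, 0.2595]
orientation: [-3.141, 0.198, -2.97]
ft_force: [-0.4, -0.2, -1.8]
gripper_width: 0.0592
gripper_force: 46.1
([-0.0575, 0.8298, 0.4173], [0.0051, 0.1259, 0.052])
[-0.39075526 -0.18038264 -1.80333523]
0 hidden
1 209 slope along x,y of cell 0.001 0.006 z 0.0824
2 208 slope along x,y of cell 0.025 0.005 z 0.0825
```

View pics/lift.png

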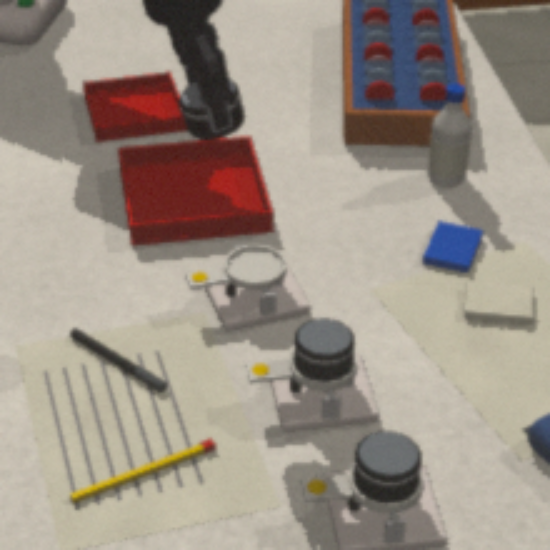

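The picture shows the cell in the fingers at (213,105), with its nest empty and level again at (255,268). The 1.8 N load matches 195 g. Next I'll straighten it and carry it over the tray.

```bash
python3 -m inch '[[[-0.058,0.83,0.417],[0.005,0.126,0.052]],[[-0.058,0.83,0.417],[0.005,0.126,0.052]],[[-0.058,0.83,0.417],[0.005,0.126,0.052]],[[-0.058,0.83,0.417],[0.005,0.126,0.052]],[[-0.058,0.83,0.417],[0.005,0.126,0.052]]]'
python3 -m inch '[[[0,0,0],[0,0,0]],[[0,0,0.1],[0,0,0]],[[0,0,0.2],[0,0,0]],[[0,0,0.3],[0,0,0]],[[0,0,0.36],[0,0,0]]]'
python3 - <<'E'
from go import *
print(cmd(now(),pose([.508,.379,.027],.09,0)))
d=grab("side");P=d["P"];k=(np.hypot(P[...,0]-.508,P[...,1]-.33)<.03)
cv2.imwrite("pics/place.png",cv2.resize(d["image"][130:260,230:380],None,fx=4,fy=4))
E
```

```text
time_s: 12.52
tool_pos: [0.5074, 0.381, 0.1584]
orientation: [-3.14, -0.002, -3.049]
ft_force: [0.2, -0.2, -1.9]
gripper_width: 0.0593
gripper_force: 46.6
time_s: 13.15
tool_pos: [0.5091, 0.3782, 0.0712]
orientation: [3.141, 0.002, -3.053]
ft_force: [0.1, -0.4, -1.7]
gripper_width: 0.059
gripper_force: 46.6
([0.0044, 0.0036, 0.177], [0.0003, 0.0013, -0.0008])
```

View pics/place.png

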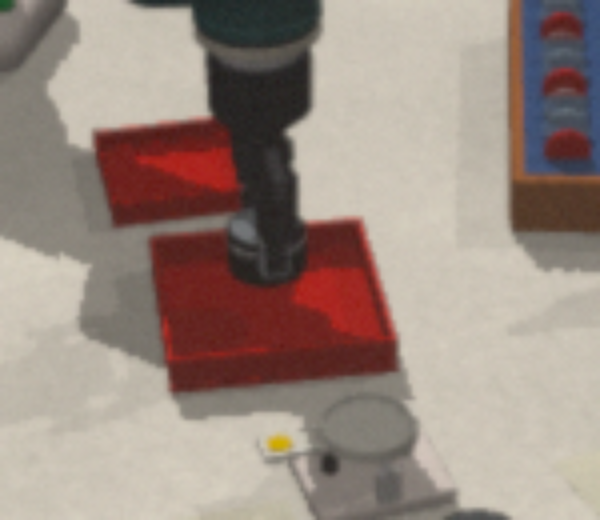

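The cell hangs upright over the tray, at (265,245) in the crop. I'll lower it gently until it touches the floor.

```bash
python3 -m inch '[[[0,0,0.08],[0,0,0]],[[0,0,0.13],[0,0,0]],[[0,0,0.155],[0,0,0]],[[0,0,0.16],[0,0,0]],[[0,0,0.16],[0,0,0]]]'
python3 -m inch '[[[0,0,0.004],[0,0,0]],[[0,0,0.007],[0,0,0]],[[0,0,0.01],[0,0,0]],[[0,0,0.01],[0,0,0]],[[0,0,0.01],[0,0,0]]]'
```

```text
time_s: 13.82
tool_pos: [0.5091, 0.3795, 0.032]
orientation: [3.141, 0.002, -3.052]
ft_force: [-0.3, -0.9, -3.1]
gripper_width: 0.0588
gripper_force: 46.6
time_s: 14.45
tool_pos: [0.5089, 0.3793, 0.0291]
orientation: [3.141, 0.002, -3.052]
ft_force: [0.6, -0.2, -1.2]
gripper_width: 0.059
gripper_force: 46.6
```

```bash
python3 -m inch '[[[0,0,0.003],[0,0,0]],[[0,0,0.006],[0,0,0]],[[0,0,0.006],[0,0,0]],[[0,0,0.006],[0,0,0]],[[0,0,0.006],[0,0,0]]]'
python3 -m inch '[[[0,0,0.003],[0,0,0]],[[0,0,0.006],[0,0,0]],[[0,0,0.006],[0,0,0]],[[0,0,0.006],[0,0,0]],[[0,0,0.006],[0,0,0]]]'
```

```text
time_s: 15.08
tool_pos: [0.5089, 0.3793, 0.0276]
orientation: [3.141, 0.002, -3.052]
ft_force: [-0.5, 0.2, -2.0]
gripper_width: 0.0587
gripper_force: 46.6
time_s: 15.7
tool_pos: [0.5091, 0.3794, 0.0269]
orientation: [3.141, 0.002, -3.052]
ft_force: [-1.6, -3.0, 5.3]
gripper_width: 0.0588
gripper_force: 47.7
```

The cell is on the floor, so I'll release and retreat.

```bash
python3 -m inch '[[[0,0,0],[0,0,0]],[[0,0,0],[0,0,0]],[[0,0,0],[0,0,0]],[[0,0,0],[0,0,0]],[[0,0,0],[0,0,0]]]' 0
python3 -m inch '[[[0,0,-0.05],[0,0,0]],[[0,0,-0.15],[0,0,0]],[[0,0,-0.3],[0,0,0]],[[0,0,-0.5],[0,0,0]],[[0,0,-0.7],[0,0,0]]]'
python3 -m inch '[[[0.6,0,0],[0,0,0]],[[0.6,0,0],[0,0,0]],[[0.6,0,0],[0,0,0]],[[0.6,0,0],[0,0,0]],[[0.6,0,0],[0,0,0]]]'
python3 tilt.py; python3 - <<'E'
from go import *
d=grab("top");P=d["P"];k=(np.hypot(P[...,0]-.508,P[...,1]-.379)<.06)&(P[...,2]>.03)&(P[...,2]<.06);p=P[k]
q=p[np.hypot(*(p[:,:2]-p[:,:2].mean(0)).T)<.022];b=np.linalg.lstsq(np.c_[q[:,:2]-q[:,:2].mean(0),np.ones(len(q))],q[:,2],rcond=None)[0];print("tray cell",p.mean(0),b)
e=grab("side")["image"][100:340,200:440]
cv2.imwrite("pics/end.png",np.hstack([cv2.resize(e,(480,480)),cv2.resize(d["image"][190:310,180:260],(320,480))]))
E
```

```text
time_s: 16.32
tool_pos: [0.5089, 0.3793, 0.0261]
orientation: [3.141, 0.002, -3.052]
ft_force: [0.8, -0.1, 0.5]
gripper_width: 0.0853
gripper_force: 0.0
time_s: 16.95
tool_pos: [0.5084, 0.3791, 0.2037]
orientation: [3.141, 0.002, -3.052]
ft_force: [0.3, 0.2, -0.5]
gripper_width: 0.0854
gripper_force: 0.0
time_s: 17.58
tool_pos: [0.3596, 0.3658, 0.2016]
orientation: [3.141, 0.003, -3.052]
ft_force: [0.6, 0.8, 0.8]
gripper_width: 0.0856
gripper_force: 0.0
0 hidden
1 213 slope along x,y of cell 0.04 0.011 z 0.0827
2 212 slope along x,y of cell -0.014 0.008 z 0.0826
tray cell [0.50722264 0.37769366 0.04177729] [-0.01280862 -0.000944    0.04238309]
```

View pics/end.png

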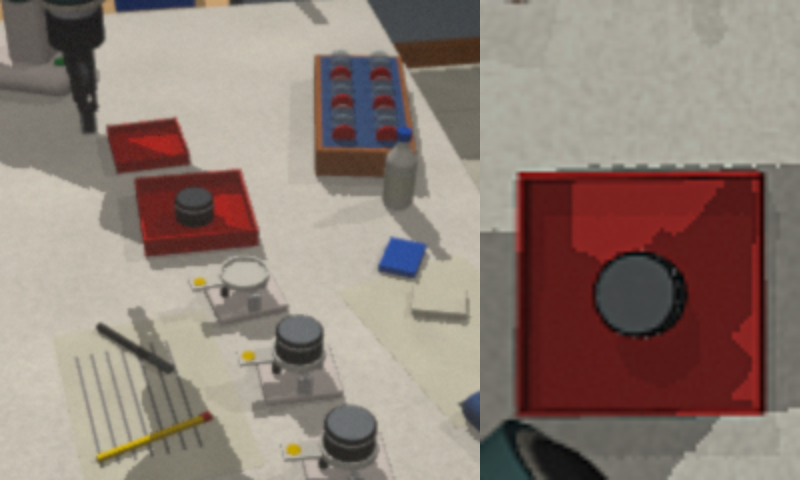

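The rattler lies flat and upright in the red tray at (195,207), and the other two cells are level in their nests.

```bash
python3 -c "
from bench import r
print(r.close_job())"
```

```text
the job is handed in; nothing more can be done
None
```

The rattler was the cell nearest the red tray: it stayed tipped and weighed about 195 g when lifted. It now lies flat and upright in the 170 mm red tray, and the other two cells are level in their nests (I tipped the middle one; the right-hand one I never pressed). I handed the job in at about 18 s.

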